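# Walk the backup battery home into its dock

### The arm

A 6-joint arm with a two-finger parallel gripper is mounted at the origin on the work surface. World frame = base frame: x ahead of the robot, y to its left, z up, the work surface at z = 0. Lengths are in m, angles in rad, forces in N, time in s.
With the tool pointing down it reaches from about 0.275 to 0.725 m from the base axis. Payload 15.9 kg.
Tool frame: the origin (TCP) lies midway between the tips of the shut fingers; the grasp point (between the pads) lies 19 mm behind it (r.hold_point_z is the distance from the TCP to the grasp point, in m); z points along the fingers, x is the direction in which the jaws open and shut, and the axes are right-handed (so a half turn about z gives the same grasp; the last joint's range is limited). The gripper opens to 85 mm and grips with 20 to 120 N. Pads are 22 mm wide; open, the fingers measure 114 mm over their backs; the gripper's body (76 mm by 85 mm) begins 54 mm behind the grasp point. The pads swing forward as they close: fully open they stand 13 mm farther back than shut.
Start: joints at [-1.103, 0.213, -0.034, 1.323, 0, 1.571], TCP at [0.225, -0.446, 0.231] pointing down, gripper open.
Joint ranges: [-2.98, 2.98], [-0.74, 1.72], [-1.14, 1.35], [-2.1, 2.04], [-1.57, 1.44], [-3.14, 3.14]. Speed limits (rad/s): [1.89, 1.89, 2.39, 2.57, 3.14, 3.14].

### API

Orientations are given as [roll, pitch, yaw] about the fixed x, y, z axes, in that order (R = Rz(yaw) Ry(pitch) Rx(roll)).
In Python, from cell import r, effector, solve_ik, sensors, cams gives the robot as it stands. Calls block until the motion is done:
- r.move_pose(position, orientation): joint-space move of the TCP to a pose.
- r.line_to(position, ori=None, velocity=0.15, stop_force=None): straight line of the TCP; ori=None keeps the orientation; velocity is the mean speed in m/s. With stop_force (N) it stops when the force on the tool has changed by that much, and returns True; else False.
- r.set_joints(angles): joint-space move.
- effector.grip(opening, effort=None): opening from 0.0 (shut) to 1.0 (fully open); effort is the grip in N (None keeps the last); returns when the fingers have stopped.
- r.hold(seconds).
- solve_ik(position, orientation): joint angles nearest the present ones, or None.
- sensors.sense(): the state.
- cams.snapshot(name): name is "scene" or "top" or "wrist"; returns (picture, depth): 400x640x3 uint8, blue, green, red; 400x640 float32, m along the optical axis (not along the pixel's ray), 0 where there is no reading.
- cams.get_calibration(name): a dict with "fx", "fy", "cx", "cy" (pixels), "T" (4x4, takes a point from camera to world coordinates); the wrist camera has in their place "T_tool_cam" (4x4, takes a point from camera to tool coordinates, whose origin is the TCP and whose axes are the tool frame's). Camera axes: x right, y down, z forward; pixel columns grow to the right and rows downward; lengths in m; the calibration is good to about 2 mm. A picture is of the moment at which its call begins: read the wrist's pose just before it. get_calibration takes no time and is no camera call.
A pose or a line that the arm cannot do raises r.MotionError and nothing moves.
- r.finish_job(): hands the job in, once; it reports no verdict.
The state is a dict: "t": time; "joint_positions": joint angles; "dq": joint speeds; "joint_torque": joint torques, N m; "tool_pos": TCP position; "tcp_rot": TCP orientation; "wrist_force": force on the tool from outside, world axes, zero at the start; "wrist_torque": the same for the moment, N m; "grip_width": opening from 0.0 (shut) to 1.0 (fully open).
Only numpy, scipy, OpenCV 4.12 (cv2) and the standard library are available. Lean on these libraries where they do the work, as an engineer would, in place of code of your own. Each camera call takes 0.05 s, during which the arm holds its last target.

### The job

Slide the heavy battery pack across the desk until it sits fully home in the backup-power unit, square against both rubber buffers, and then swing the retaining catch all the way across behind it. The pack grips the desk too hard for one straight shove, and its casing must never be pushed with more than about 20 N: walk it in with short, gentle pushes on its two rear corners in turn. Leave the pen cup, the tape roll and the calculator where they are.

Things in the scene. Friction and masses are not known exactly. Their poses are not given: they have to be found in the camera images.
- pack: Grey battery pack, a flat box 280 mm wide (y), 110 mm deep (x), 70 mm high, about 3.7 kg, too wide to grip, on four rubber feet (centred 32 mm before and behind, 95 mm either side of the middle). Origin: centre of its underside at desk level; +x points forward into the dock, +z up. Black corner guards at both rear corners are 40 mm wide, 10 to 46 mm above the desk, 12 mm proud of the rear face.
- pack_rear_left (a point): Middle of the left (+y) rear corner guard's rear face, 28 mm above the desk; in the pack's frame (-67, 120, 28) mm. A level push on one guard takes 10 to 13 N (some 2 N more if the tool sags and bears down on it, less if it lifts a little): that corner goes forward while the pack pivots about its other end.
- pack_rear_right (a point): Middle of the right (-y) rear corner guard's rear face, 28 mm above the desk; in the pack's frame (-67, -120, 28) mm. A straight push half-way between the guards would take 20 to 28 N.
- dock: Backup-power unit fixed to the desk: housing 312 mm wide, 62 mm high, open dock on the robot's side. Origin: desk level, middle of the plane of the two buffer faces, which stop the pack's front face; +x points into the housing, the way the pack goes in; +y left. With the pack home, its origin is at x = -55 mm and its guards' rear faces at x = -122 mm (dock's frame).
- buffer_left (a point): Centre of the left rubber buffer's face (20 mm disc, 32 mm up, 100 mm left of the middle; the right one mirrors it). A sprung contact strip between the buffers stands 5 mm proud and gives way with at most 2 N.
- guide_left (a point): Inner edge of the left side guide, at desk level, at the near end of its parallel part, (-45, 145) mm in the dock's frame. The two guides mirror each other, 40 mm high: 290 mm apart inside from the stop to x = -45 mm, then flaring to 346 mm apart at x = -115 mm.
- catch (a joint): Angle (rad) of the retaining catch on its upright axis, which stands at (-132, -187) mm in the dock's frame by the right-hand guide's end: 0 wide open, 0.3 arm pointing to the dock's -x, 1.87 fully shut at its own stop, arm pointing to the dock's +y, 3 mm behind a pack that is home (a pack short of home blocks it). Stays where left; about 2 N at the post turns it.
- catch_post (a point): Top of the catch's upright steel thumb post (14 mm across, from 26 to 66 mm above the desk; this point is 64 mm up), 75 mm from the catch's axis. The arm is a flat bar 12 mm wide, 28 to 38 mm above the desk.
- pen_cup: White cup with pens, 76 mm across, 100 mm high, pens to 165 mm; origin: centre of its underside. To be left alone.
- tape_roll: Brown tape roll lying flat, 96 mm across, 48 mm high; origin: centre of its underside. To be left alone.
- calculator: Black desk calculator, 135 x 78 x 14 mm; origin: centre of its underside. To be left alone.

How it is judged:
By the outcome, as a careful person would: the job done as asked, in the order asked, and still so for the second after the job is handed in, with the robot touching nothing.
It also fails if it takes over 72 s, if anything falls off the work surface, if the arm or the gripper's body presses on something with over 40 N, if the wrist force passes 120 N, or if a joint passes its speed limit or range.

## Working session

There is one attempt and no reset: what is moved stays moved. The work goes in short steps, each a Python script; the robot and the scene stay as the last script left them, time stands still between calls to the robot, and variables do not carry over. Pictures are saved under pics/ and viewed, and the job is handed in when it is done.

```bash
ls; mkdir -p pics; python3 - <<'E'
from cell import r,effector,solve_ik,sensors,cams
import cv2,numpy as np
for n in("scene","top"):
    p,d=cams.snapshot(n); cv2.imwrite(f"pics/{n}0.png",p); np.save(f"pics/{n}0.npy",d)
    c=cams.get_calibration(n); print(n,{k:np.round(v,3).tolist() for k,v in c.items()})
print(sensors.sense())
E
```

```text
pics
scene {'fx': 427.302, 'fy': 427.302, 'cx': 324.533, 'cy': 194.528, 'T': [[-0.264, 0.589, -0.763, 1.253], [0.964, 0.174, -0.199, 0.209], [0.015, -0.789, -0.614, 0.613], [0.0, 0.0, 0.0, 1.0]]}
top {'fx': 391.106, 'fy': 391.106, 'cx': 314.972, 'cy': 206.944, 'T': [[-0.006, -0.999, 0.046, 0.509], [-1.0, 0.007, 0.021, 0.022], [-0.022, -0.046, -0.999, 1.039], [0.0, 0.0, 0.0, 1.0]]}
{'t': 0.1, 'joint_positions': array([-1.10297876e+00,  2.13335817e-01, -3.49586158e-02,  1.32348746e+00,
        1.91965975e-05,  1.57084340e+00]), 'dq': array([-6.74215400e-05,  8.94801075e-04,  2.53470350e-03,  1.03562133e-03,
        3.82085510e-04,  3.47217329e-04]), 'joint_torque': array([-4.20125489e-04, -6.87250972e+01,  4.87801623e+01,  1.23393943e-02,
       -5.89732167e-05,  1.24457910e-05]), 'tool_pos': array([ 0.2253459 , -0.44601877,  0.23086619]), 'tcp_rot': array([-3.14157350e+00,  9.85566615e-04, -1.10302583e+00]), 'wrist_force': array([-0.48304548,  0.4569818 , -0.717023  ]), 'wrist_torque': array([-0.00886374,  0.06256326,  0.00868014]), 'grip_width': 1.0028492677071632}
```

View pics/top0.png

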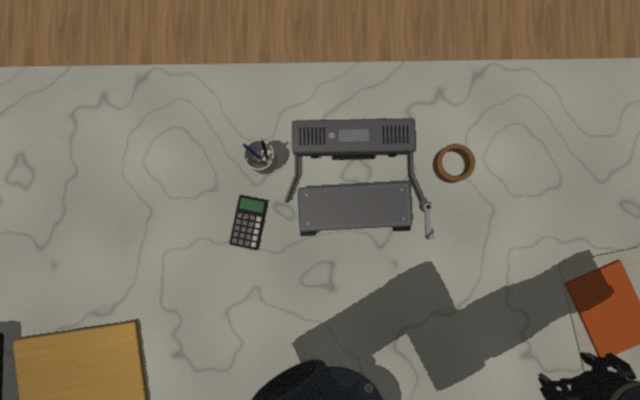

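View pics/scene0.png

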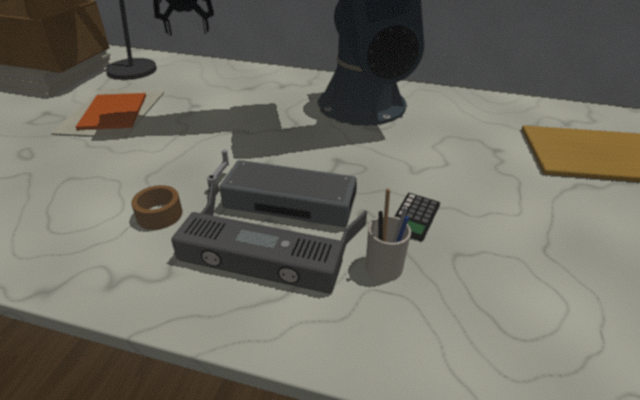

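The top view shows the pack's top face at about (298–412, 183–232), the dock housing at (292–415, 120–157), the open catch at (425, 205)–(431, 236), the cup at (260, 155), the tape at (454, 163) and the calculator at (249, 222). Next I'll measure them by depth.

```bash
cat > h.py <<'E'
import cv2,numpy as np
def cloud(d,c):
    v,u=np.mgrid[0:400,0:640]
    P=np.stack([(u-c['cx'])/c['fx']*d,(v-c['cy'])/c['fy']*d,d],-1)
    return P@c['T'][:3,:3].T+c['T'][:3,3]
def ray(uv,z,c):
    uv=np.atleast_2d(np.array(uv,float))
    D=np.stack([(uv[:,0]-c['cx'])/c['fx'],(uv[:,1]-c['cy'])/c['fy'],np.ones(len(uv))],-1)@c['T'][:3,:3].T
    o=c['T'][:3,3]; return o+D*((z-o[2])/D[:,2])[:,None]
E
python3 - <<'E'
from cell import cams
import cv2,numpy as np
from h import *
c=cams.get_calibration("top"); d=np.load("pics/top0.npy"); P=cloud(d,c); z=P[...,2]
p=cv2.imread("pics/top0.png")
print("desk z",np.median(z[300:340,200:280]), z[300:340,200:280].std())
for nm,(u0,u1,v0,v1) in {"pack":(285,420,172,240),"dock":(285,420,110,158)}.items():
    m=np.zeros(z.shape,np.uint8); s=z[v0:v1,u0:u1]; m[v0:v1,u0:u1]=((s>.052)&(s<.08))
    m=cv2.morphologyEx(m,cv2.MORPH_OPEN,np.ones((5,5)))
    q=P[m>0]; print(nm,len(q),"z",np.median(q[:,2]))
    cs=max(cv2.findContours(m,0,1)[0],key=cv2.contourArea)
    zz={"pack":.07,"dock":.062}[nm]
    w=ray(cs[:,0],zz,c)[:,:2].astype(np.float32)*1000
    rc=cv2.minAreaRect(w); print(rc, cv2.boxPoints(rc).round(1).tolist())
crop=p[100:250,220:490]; cv2.imwrite("pics/top0c.png",cv2.resize(crop,None,fx=2.96,fy=2.96,interpolation=cv2.INTER_CUBIC))
E
```

```text
desk z -0.00011414238303897317 0.048564703544498156
pack 4929 z 0.07000334374911354
((555.6947631835938, -52.7188720703125), (109.27705383300781, 278.4729309082031), 2.628481388092041) [[494.70001220703125, 83.9000015258789], [507.5, -194.3000030517578], [616.7000122070312, -189.3000030517578], [603.9000244140625, 88.9000015258789]]
dock 4065 z 0.06193308370728556
((734.5426635742188, -52.52528381347656), (85.24606323242188, 309.58050537109375), 0.43699368834495544) [[690.7000122070312, 101.9000015258789], [693.0999755859375, -207.60000610351562], [778.2999877929688, -207.0], [776.0, 102.5999984741211]]
```

View pics/top0c.png

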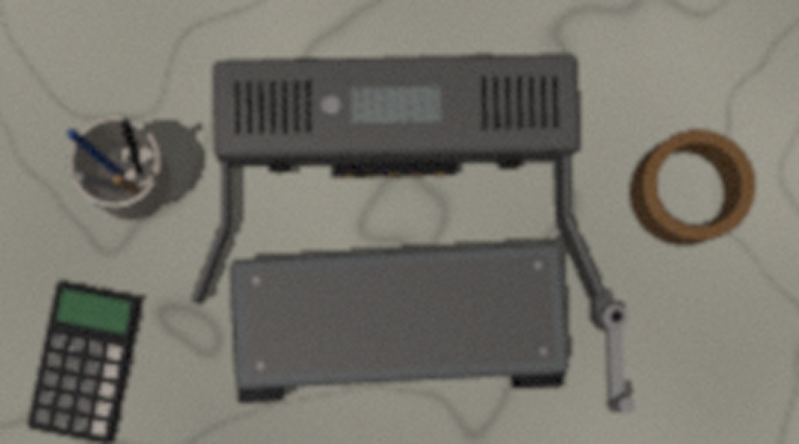

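```bash
python3 - <<'E'
from cell import r,effector,solve_ik,sensors,cams
import cv2,numpy as np
from h import *
print(np.round(cams.get_calibration("wrist")['T_tool_cam'],3))
c=cams.get_calibration("top")
print("catch axis, tip post", ray([(220+613/2.96,100+316/2.96)],.045,c), ray([(220+620/2.96,100+400/2.96)],.064,c))
print("buffers L,R front (crop 285,168 / 510,163)",ray([(220+285/2.96,100+168/2.96),(220+510/2.96,100+163/2.96)],.042,c))
pi=np.pi
for yaw in(-pi/2,pi/2):
    for x,y in((.46,.067),(.56,.067),(.46,-.173),(.56,-.173)):
        print(yaw,x,y,np.round(solve_ik([x,y,.018],[pi,0,yaw]),2))
effector.grip(0.0,20)
r.move_pose([.43,.067,.10],[pi,0,-pi/2])
s=sensors.sense();print(s['t'],s['tool_pos'],s['tcp_rot'],s['wrist_force'])
for n in("scene","wrist"):
    p,d=cams.snapshot(n); cv2.imwrite(f"pics/{n}1.png",p)
E
```

```text
[[ 1.     0.     0.001  0.001]
 [-0.001  0.959  0.282 -0.072]
 [-0.001 -0.282  0.959 -0.145]
 [ 0.     0.     0.     1.   ]]
catch axis, tip post [[ 0.55345171 -0.24016116  0.045     ]] [[ 0.48236658 -0.23964542  0.064     ]]
buffers L,R front (crop 285,168 / 510,163) [[ 0.6838778   0.03933467  0.042     ]
 [ 0.68641249 -0.15500577  0.042     ]]
-1.5707963267948966 0.46 0.067 [ 0.14  0.3  -0.5   0.77  0.   -3.  ]
-1.5707963267948966 0.56 0.067 [ 0.12  0.47 -0.23  0.87  0.   -3.02]
-1.5707963267948966 0.46 -0.173 [-0.36  0.34 -0.43  0.8   0.    2.78]
-1.5707963267948966 0.56 -0.173 [-0.3   0.51 -0.16  0.9   0.    2.84]
1.5707963267948966 0.46 0.067 [ 0.14  0.3  -0.5   0.77  0.    0.14]
1.5707963267948966 0.56 0.067 [ 0.12  0.47 -0.23  0.87  0.    0.12]
1.5707963267948966 0.46 -0.173 [-0.36  0.34 -0.43  0.8   0.   -0.36]
1.5707963267948966 0.56 -0.173 [-0.3   0.51 -0.16  0.9   0.   -0.3 ]
4.6417 [0.43008066 0.06686356 0.10002971] [-3.14151072e+00 -5.42165694e-06 -1.57138734e+00] [0.63070447 0.03351594 0.39426176]
```

```bash
python3 - <<'E'
from cell import r,effector,solve_ik,sensors,cams
import cv2,numpy as np
pi=np.pi
r.move_pose([.43,.067,.06],[pi,0,pi/2])
s=sensors.sense();print(s['t'],s['tool_pos'],s['tcp_rot'],s['wrist_force'],s['grip_width'])
p=[cams.snapshot(n)[0] for n in("scene","wrist")]
cv2.imwrite("pics/sw2.png",cv2.resize(np.vstack(p),(640,800))[:, :][0:800] if 0 else cv2.resize(np.hstack(p),(800,250)))
cv2.imwrite("pics/w2.png",p[1])
E
```

```text
7.3917 [0.43004168 0.06698145 0.06004182] [3.14150660e+00 1.97582035e-05 1.57129114e+00] [ 0.1859003   0.33419465 -1.01142279] -0.0013499309069352375
```

View pics/w2.png

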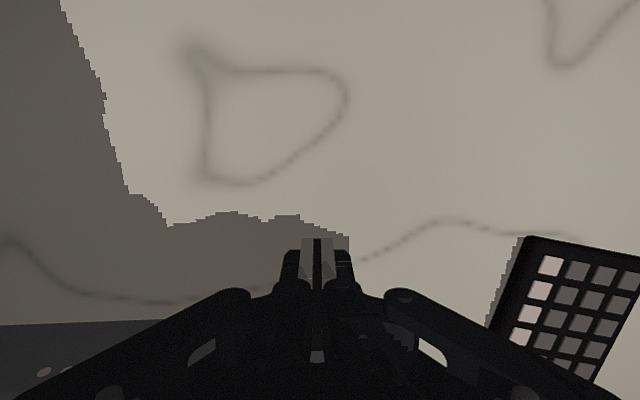

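View pics/sw2.png

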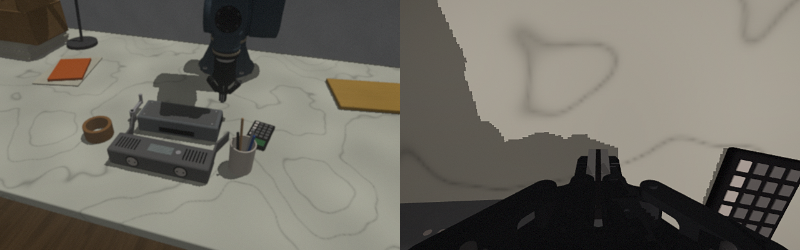

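The wrist view shows the shut fingertips at about (318, 265), with the calculator to the right and clear of them. Next is the first gentle push on the left guard.

```bash
cat >> h.py <<'E'
from cell import r,effector,solve_ik,sensors,cams
pi=np.pi
def st(tag=""):
    s=sensors.sense(); print(tag,"t%.2f"%s['t'],(s['tool_pos']*1000).round(1),"F",s['wrist_force'].round(1)); return s
def push(xs,y,xe,z=.020,v=.02,F=15.5):
    """tool already behind guard at xs; go to xe"""
    p=sensors.sense()['tool_pos']
    if abs(p[1]-y)>.01:
        r.line_to([min(xs,p[0]),y,z],velocity=.3)
    r.line_to([xs,y,z],velocity=.1)
    s0=st("start")
    hit=r.line_to([xe,y,z],velocity=v,stop_force=F)
    s=st("hit" if hit else "end"); 
    r.line_to([s['tool_pos'][0]-.012,y,z],velocity=.1)
    return hit,s['tool_pos'][0]
E
python3 - <<'E'
from h import *
r.line_to([.445,.058,.020],velocity=.1)
st()
h=r.line_to([.50,.058,.020],velocity=.02,stop_force=4); st(h)
E
```

```text
t8.07 [444.9  58.   20.1] F [ 0.8 -0.6  0.2]
True t9.48 [469.7  58.   19.6] F [ 0.4 -0.1  0.4]
```

```bash
python3 - <<'E'
from h import *
h=r.line_to([.480,.058,.020],velocity=.015,stop_force=15.5); st(h)
h=r.line_to([.490,.058,.020],velocity=.015,stop_force=15.5); st(h)
E
```

```text
False t10.34 [477.3  58.1  18.9] F [-12.4   1.5  -0. ]
False t11.16 [487.3  58.1  18.9] F [-11.8   2.8  -1.1]
```

```bash
python3 - <<'E'
from h import *
r.line_to([.468,.058,.020],velocity=.1)
print(push(.468,-.168,.508,v=.025))
print(push(.480,.060,.528,v=.025))
p,d=cams.snapshot("top"); cv2.imwrite("pics/t3.png",cv2.resize(p[100:250,220:490],None,fx=2.96,fy=2.96,interpolation=cv2.INTER_CUBIC)); np.save("pics/t3.npy",d); st()
E
```

```text
start t12.68 [ 468.1 -166.9   20.1] F [ 0.6 -0.1  0.5]
end t14.43 [ 505.5 -168.    18.9] F [-12.5  -2.5  -0.9]
(False, np.float64(0.5055131897194608))
start t15.88 [480.1  59.   20. ] F [-0.2 -0.1 -0.4]
end t17.94 [525.3  60.4  18.8] F [-13.    4.2  -1.2]
(False, np.float64(0.5252520663259735))
 t18.29 [513.9  60.1  20.2] F [0.8 0.9 0.2]
```

View pics/t3.png

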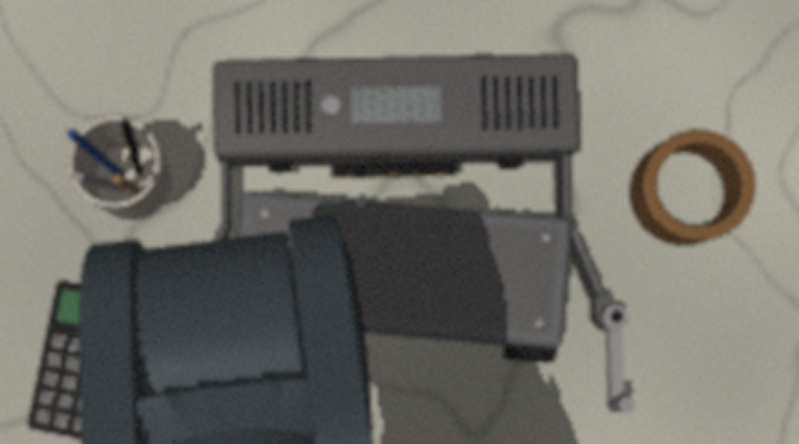

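The pack is now turned clockwise: its front runs from about (245, 192) to (570, 225) in the crop, close to the right guide. I'll measure the gaps by depth.

```bash
cat >> h.py <<'E'
def packpose(d):
    # fit front edge and right edge from depth
    c=cams.get_calibration("top"); P=cloud(d,c); z=P[...,2]
    m=((z>.064)&(z<.076)).astype(np.uint8); m[:,:285]=0;m[:,425:]=0;m[:140]=0;m[250:]=0
    L=[]
    for u in range(300,408):
        vs=np.where(m[:,u])[0]
        vs=vs[vs>0]
        if len(vs): L.append((u,vs[0]-.5))
    w=ray(L,.07,c); 
    k=np.median(np.diff(w[:,0])/1) if 0 else None
    l=cv2.fitLine(w[:,:2].astype(np.float32),cv2.DIST_HUBER,0,.001,.001).ravel()
    R=[]
    for v in range(165,235):
        us=np.where(m[v])[0]
        if len(us) and us[-1]>395: R.append((us[-1]+.5,v))
    wr=ray(R,.07,c)
    l2=cv2.fitLine(wr[:,:2].astype(np.float32),cv2.DIST_HUBER,0,.001,.001).ravel()
    yaw=np.degrees(np.arctan2(-l[0]*np.sign(l[1]),abs(l[1])))
    xf=lambda y:l[2]+l[0]/l[1]*(y-l[3])
    print("front yaw deg %.2f"%yaw,"front x at y=.05,-.05,-.15:",[round(1000*xf(y),1) for y in(.05,-.05,-.15)],"right edge dir",l2[:2].round(3),"pt",l2[2:].round(4),"n",len(R),"ymin %.4f"%wr[:,1].min())
E
python3 - <<'E'
from h import *
packpose(np.load("pics/top0.npy"));packpose(np.load("pics/t3.npy"))
c=cams.get_calibration("top")
# guide inner edges (crop px) at z=.04
print(ray([(220+x/2.96,100+y/2.96) for x,y in((243,200),(557,200))],.04,c).round(4))
E
```

```text
front yaw deg 0.14 front x at y=.05,-.05,-.15: [np.float32(713.3), np.float32(713.6), np.float32(713.8)] right edge dir [0.999 0.048] pt [ 0.5738 -0.191 ] n 44 ymin -0.1948
front yaw deg -1.75 front x at y=.05,-.05,-.15: [np.float32(715.3), np.float32(712.2), np.float32(709.1)] right edge dir [ 0.997 -0.082] pt [ 0.5844 -0.1934] n 45 ymin -0.1991
[[ 0.6566  0.076   0.04  ]
 [ 0.6542 -0.1953  0.04  ]]
```

```bash
python3 - <<'E'
from h import *
print(push(.490,-.168,.536,v=.025))
p,d=cams.snapshot("top"); cv2.imwrite("pics/t4.png",cv2.resize(p[100:250,220:490],None,fx=2.96,fy=2.96,interpolation=cv2.INTER_CUBIC)); np.save("pics/t4.npy",d); st()
E
```

```text
start t19.46 [ 490.2 -166.9   20. ] F [-0.3  0.4 -0.2]
hit t20.43 [ 508.4 -167.7   18.8] F [-0.1 -0.3  0.3]
(True, np.float64(0.5084397420677497))
 t20.75 [ 496.6 -168.    20.1] F [-0.7 -0.1 -0.2]
```

View pics/t4.png

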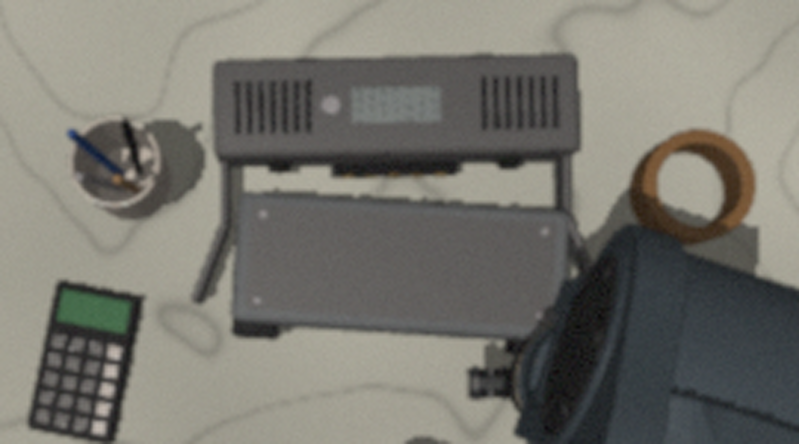

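```bash
sed -i 's/m\[:140\]=0/m[:161]=0/' h.py; python3 - <<'E'
from h import *
packpose(np.load("pics/t3.npy"));packpose(np.load("pics/t4.npy"))
c=cams.get_calibration("top"); P=cloud(np.load("pics/t4.npy"),c); z=P[...,2]
# guide rows: y-extents of points 0.03-0.048 high
for v in range(158,205,3):
    q=P[v]; m=(q[:,2]>.03)&(q[:,2]<.05); us=np.where(m)[0]
    for a,b in((285,325),(395,432)):
        s=us[(us>=a)&(us<b)]; 
        if len(s): print(v,"x%.3f"%q[s[0],0],"y %.4f..%.4f"%(q[s[0],1],q[s[-1],1]),len(s),end=" | ")
    m=(q[:,2]>.062)&(q[:,2]<.078); s=np.where(m)[0]; s=s[(s>285)&(s<425)]
    if len(s): print("pack y %.4f %.4f"%(q[s[0],1],q[s[-1],1]),end="")
    print()
E
```

```text
front yaw deg -5.40 front x at y=.05,-.05,-.15: [np.float32(659.7), np.float32(650.3), np.float32(640.8)] right edge dir [ 0.997 -0.082] pt [ 0.5844 -0.1934] n 45 ymin -0.1991
front yaw deg -3.92 front x at y=.05,-.05,-.15: [np.float32(659.2), np.float32(652.3), np.float32(645.5)] right edge dir [ 0.982 -0.191] pt [ 0.5968 -0.1914] n 44 ymin -0.1968
158 x0.681 y 0.0966..0.0917 3 | 158 x0.679 y -0.1984..-0.2027 3 | 
161 x0.674 y 0.0969..0.0915 3 | 161 x0.672 y -0.1993..-0.2035 3 | 
164 x0.666 y 0.0968..0.0916 3 | 164 x0.665 y -0.1993..-0.2060 4 | pack y 0.0724 0.0724
167 x0.658 y 0.0968..0.0916 3 | 167 x0.657 y -0.1990..-0.2060 4 | pack y 0.0797 -0.0502
170 x0.651 y 0.0970..0.0918 3 | 170 x0.649 y -0.1993..-0.2056 4 | pack y 0.0796 -0.1720
173 x0.643 y 0.0970..0.0919 3 | 173 x0.640 y -0.2046..-0.2046 1 | pack y 0.0798 -0.1956
176 x0.635 y 0.0995..0.0924 4 | 176 x0.633 y -0.2051..-0.2104 3 | pack y 0.0798 -0.1961
179 x0.628 y 0.1022..0.0972 3 | 179 x0.625 y -0.2051..-0.2119 4 | pack y 0.0825 -0.1957
182 x0.620 y 0.1047..0.0996 3 | 182 x0.617 y -0.2098..-0.2151 3 | pack y 0.0823 -0.1960
185 x0.612 y 0.1072..0.1022 3 | 185 x0.610 y -0.2115..-0.2166 4 | pack y 0.0823 -0.1957
188 x0.604 y 0.1098..0.1047 3 | 188 x0.602 y -0.2154..-0.2226 4 | pack y 0.0824 -0.1924
191 x0.597 y 0.1153..0.1076 4 | 191 x0.594 y -0.2180..-0.2180 1 | pack y 0.0852 -0.1935
194 x0.589 y 0.1174..0.1124 3 | pack y 0.0851 -0.1892
197 x0.581 y 0.1199..0.1152 3 | pack y 0.0849 -0.1847
200 x0.573 y 0.1201..0.1179 2 | pack y 0.0851 -0.1817
pack y 0.0850 -0.1824
```

The pack's front-right corner rests near the right guide's throat: it sits about 4 mm right of centre, with yaw about −4°. I'll push the right corner again, slower, easing slightly to the left.

```bash
python3 - <<'E'
from h import *
r.line_to([.496,-.172,.020],velocity=.1)
s=st()
h=r.line_to([.520,-.169,.0205],velocity=.015,stop_force=16.5); s=st(h)
if not h:
    pass
r.line_to([s['tool_pos'][0]-.012,-.169,.02],velocity=.1); st()
E
```

```text
t21.00 [ 496.2 -172.3   20. ] F [-0.7  0.2 -0.8]
False t22.77 [ 517.4 -168.9   19.5] F [-13.7  -2.2   1.4]
 t23.06 [ 505.6 -169.    20.1] F [ 0.3 -0.5 -0.1]
```

```bash
python3 - <<'E'
from h import *
h=r.line_to([.536,-.165,.0205],velocity=.016,stop_force=16.5); s=st(h)
r.line_to([s['tool_pos'][0]-.012,-.166,.02],velocity=.1)
p,d=cams.snapshot("top"); np.save("pics/t5.npy",d); packpose(d)
E
```

```text
False t25.13 [ 533.4 -165.    19.4] F [-13.1  -3.7  -2. ]
front yaw deg 2.27 front x at y=.05,-.05,-.15: [np.float32(659.4), np.float32(663.3), np.float32(667.3)] right edge dir [ 0.959 -0.283] pt [ 0.6083 -0.1827] n 39 ymin -0.1919
```

```bash
python3 - <<'E'
from h import *
r.line_to([.508,.056,.020],velocity=.3)
h=r.line_to([.543,.060,.0205],velocity=.018,stop_force=16.5); s=st(h)
r.line_to([s['tool_pos'][0]-.012,.06,.02],velocity=.1)
r.line_to([.520,-.170,.020],velocity=.3)
p,d=cams.snapshot("top"); np.save("pics/t6.npy",d); packpose(d)
cv2.imwrite("pics/t6.png",cv2.resize(p[100:250,220:490],None,fx=2.96,fy=2.96,interpolation=cv2.INTER_CUBIC))
h=r.line_to([.553,-.167,.0205],velocity=.018,stop_force=16.5); s=st(h)
r.line_to([s['tool_pos'][0]-.012,-.167,.02],velocity=.1)
p,d=cams.snapshot("top"); packpose(d)
cv2.imwrite("pics/t7.png",cv2.resize(p[100:250,220:490],None,fx=2.96,fy=2.96,interpolation=cv2.INTER_CUBIC))
E
```

```text
False t28.48 [540.3  60.3  19.3] F [-12.7   4.1  -0.8]
front yaw deg -0.52 front x at y=.05,-.05,-.15: [np.float32(669.7), np.float32(668.8), np.float32(667.8)] right edge dir [ 0.969 -0.248] pt [ 0.607  -0.1871] n 40 ymin -0.1946
False t31.74 [ 550.3 -167.1   19.3] F [-13.7  -3.7  -0.8]
front yaw deg -0.52 front x at y=.05,-.05,-.15: [np.float32(669.7), np.float32(668.8), np.float32(667.8)] right edge dir [ 0.959 -0.283] pt [ 0.6329 -0.1841] n 31 ymin -0.1920
```

View pics/t7.png

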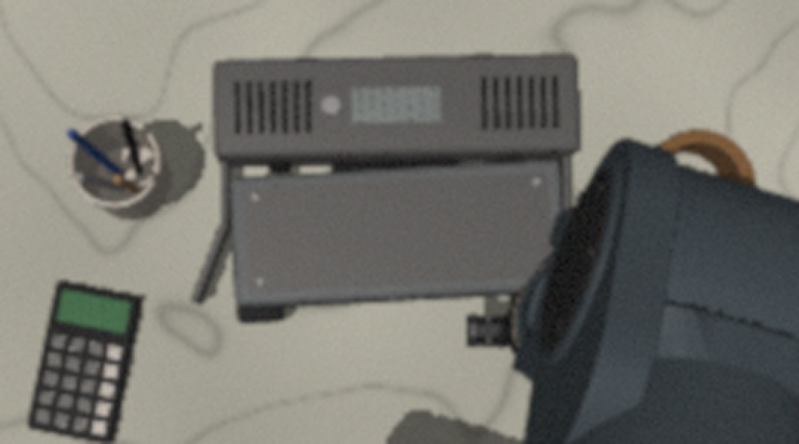

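The right front is nearly at its buffer, at about (560, 160), and a left gap remains at about (270, 170). Now I'll drive the left corner home, then the right, stopping on the force rise.

```bash
python3 - <<'E'
from h import *
r.line_to([.524,.056,.020],velocity=.3)
h=r.line_to([.562,.058,.0205],velocity=.015,stop_force=16.5); s=st(h)
r.line_to([s['tool_pos'][0]-.012,.058,.02],velocity=.1)
r.line_to([.535,-.168,.020],velocity=.3)
h=r.line_to([.565,-.167,.0205],velocity=.015,stop_force=16.5); s=st(h)
r.line_to([s['tool_pos'][0]-.012,-.167,.02],velocity=.1)
p,d=cams.snapshot("top"); st()
cv2.imwrite("pics/t8.png",cv2.resize(p[100:250,220:490],None,fx=2.96,fy=2.96,interpolation=cv2.INTER_CUBIC))
E
```

```text
True t34.68 [548.6  57.6  18.8] F [ 0.6 -0.5  0.1]
True t37.06 [ 550.2 -167.2   19. ] F [ 0.4 -0.8 -0.1]
 t37.38 [ 538.4 -167.1   20.1] F [ 0.2 -0.1  0.1]
```

View pics/t8.png

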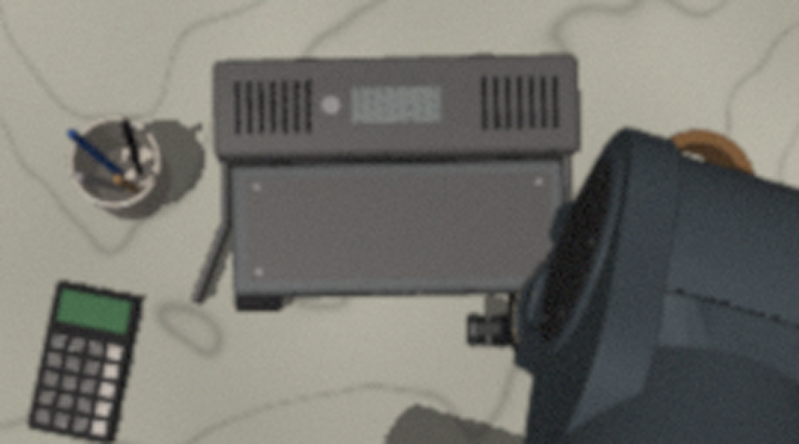

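```bash
python3 - <<'E'
from h import *
r.line_to([.534,.056,.020],velocity=.3)
h=r.line_to([.562,.057,.0205],velocity=.015,stop_force=16.5); s=st(h)
r.line_to([s['tool_pos'][0]-.012,.058,.02],velocity=.1)
r.line_to([.536,-.168,.020],velocity=.3)
h=r.line_to([.565,-.167,.0205],velocity=.015,stop_force=16.5); s=st(h)
r.line_to([.52,-.167,.02],velocity=.12)
r.line_to([.44,-.12,.12],velocity=.2)
p,d=cams.snapshot("top"); st(); np.save("pics/t9.npy",d)
cv2.imwrite("pics/t9.png",cv2.resize(p[100:250,220:490],None,fx=2.96,fy=2.96,interpolation=cv2.INTER_CUBIC))
E
```

```text
True t39.39 [548.2  56.5  19.3] F [-0.7 -0.6 -0.7]
True t41.67 [ 549.9 -167.2   19.3] F [-0.6  0.1 -0.2]
 t42.96 [ 440.3 -120.2  119.1] F [ 0.9  0.4 -0.1]
```

View pics/t9.png

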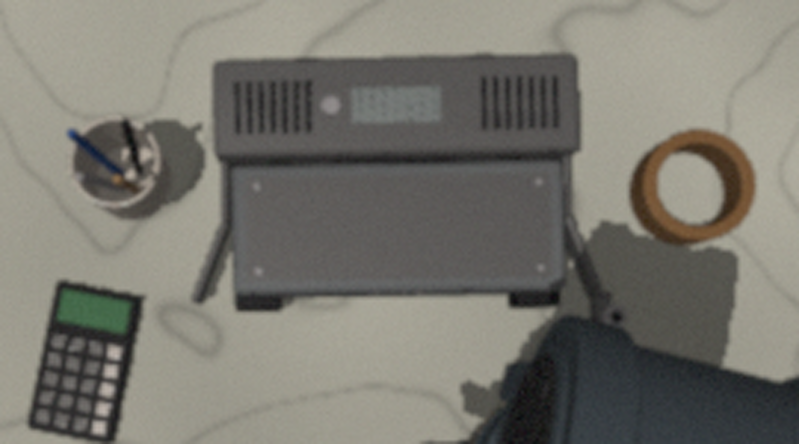

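Both corners repeat to 0.4 mm, and the pack sits square with all guards visible at (258, 302) and (535, 297). Next I'll locate the catch post from the first depth image and swing it.

```bash
python3 - <<'E'
from h import *
c=cams.get_calibration("top"); P=cloud(np.load("pics/t3.npy"),c)[195:245,418:440].reshape(-1,3)
q=P[(P[:,2]>.055)&(P[:,2]<.07)]; print(len(q),q.round(4).tolist())
q=P[(P[:,2]>.02)&(P[:,2]<.055)];print(cv2.fitLine(q[:,:2].astype(np.float32),2,0,.001,.001).ravel(), q.min(0),q.max(0))
pi=np.pi
r.line_to([.44,-.29,.12],velocity=.25); r.line_to([.476,-.292,.12],velocity=.2); r.line_to([.476,-.292,.047],velocity=.15); st()
p,d=cams.snapshot("wrist"); cv2.imwrite("pics/w10.png",p)
E
```

```text
30 [[0.485, -0.2377, 0.0579], [0.4852, -0.238, 0.0661], [0.4852, -0.2408, 0.0647], [0.4852, -0.2424, 0.0678], [0.4852, -0.2455, 0.0656], [0.4825, -0.2354, 0.057], [0.4828, -0.2353, 0.067], [0.4828, -0.2375, 0.0678], [0.4826, -0.242, 0.0602], [0.4827, -0.2432, 0.0649], [0.4827, -0.2455, 0.0653], [0.4828, -0.2471, 0.0685], [0.4801, -0.2354, 0.0571], [0.4803, -0.2353, 0.0666], [0.4803, -0.2379, 0.0663], [0.4802, -0.2408, 0.0644], [0.4802, -0.2436, 0.0633], [0.4803, -0.2448, 0.0677], [0.4803, -0.2472, 0.0679], [0.4777, -0.2363, 0.0628], [0.4778, -0.2381, 0.0651], [0.4778, -0.2406, 0.065], [0.4778, -0.243, 0.0652], [0.4778, -0.2449, 0.0671], [0.4778, -0.2472, 0.0676], [0.4751, -0.2378, 0.0569], [0.4754, -0.2377, 0.0666], [0.4753, -0.2408, 0.0643], [0.4753, -0.2429, 0.0656], [0.4753, -0.2455, 0.065]]
[ 0.9964723   0.08392239  0.5349147  -0.23855278] [ 0.47427198 -0.25247273  0.02001395] [ 0.58498632 -0.22290738  0.05238892]
 t44.76 [ 476.1 -292.    47.8] F [0.6 1.3 0.5]
```

View pics/w10.png

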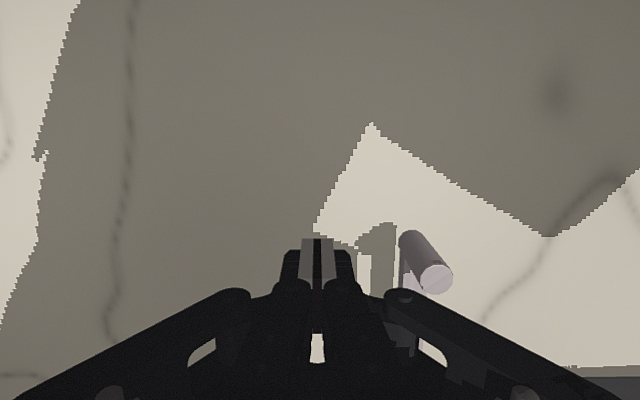

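The post is at (435, 278), clear to the right of the fingertips at (318, 265). Depth puts it at (0.480, −0.241). Next I swing it along the arc.

```bash
python3 - <<'E'
from h import *
C=np.array([.5545,-.241])
def tgt(a,off=.020,z=.047):
    p=C+.075*np.array([-np.cos(a),np.sin(a)])-off*np.array([np.sin(a),np.cos(a)])
    return [p[0],p[1],z],[pi,0,pi/2-a]
for a in(0,.26,.52,.78,1.04,1.30):
    p,o=tgt(a); h=r.line_to(p,ori=o,velocity=.045,stop_force=9); st((a,h))
    if h: break
p,d=cams.snapshot("top"); cv2.imwrite("pics/t11.png",cv2.resize(p[100:250,220:490],None,fx=2.96,fy=2.96,interpolation=cv2.INTER_CUBIC))
E
```

```text
(0, False) t45.65 [ 479.6 -261.    47.1] F [-1.  -0.5 -0. ]
(0.26, False) t46.25 [ 476.9 -241.2   47. ] F [-0.4  0.4  0.9]
(0.52, False) t46.85 [ 479.5 -221.3   47. ] F [ 1.3 -0.3  0.4]
(0.78, False) t47.45 [ 487.  -202.6   46.9] F [-0.6 -0.3  0.4]
(1.04, False) t48.05 [ 499.2 -186.6   47. ] F [ 0.9  0.1 -0.1]
(1.3, False) t48.65 [ 515.  -174.2   47. ] F [ 1.4 -0.4  0.1]
```

View pics/t11.png

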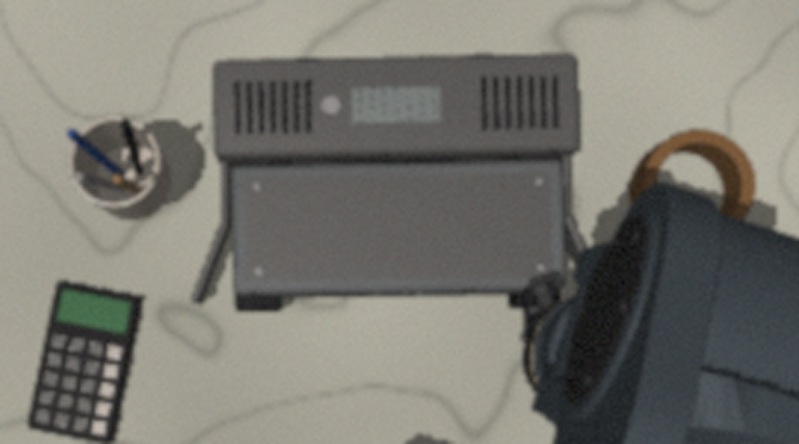

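The arm hides the catch in this view, so I'll use the wrist camera.

```bash
python3 - <<'E'
from h import *
a,b=cams.snapshot("wrist")[0],cams.snapshot("scene")[0]
cv2.imwrite("pics/w12.png",np.hstack([cv2.resize(a,(480,300)),cv2.resize(b[130:290,160:400],(450,300))])[:,:800])
E
```

```text
(no output)
```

View pics/w12.png

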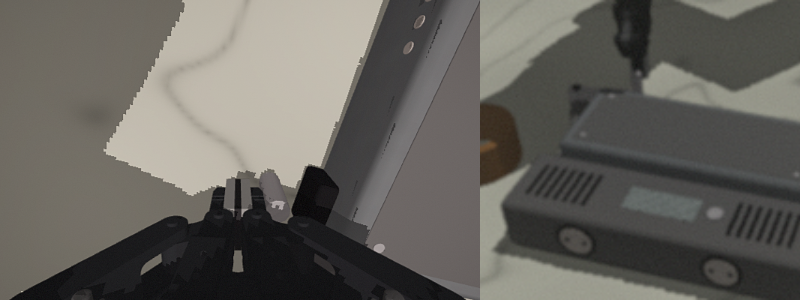

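The post at (273, 190) is riding against the fingertips at (240, 190), with the right guard ahead of it. Next I'll finish the swing to the stop.

```bash
python3 - <<'E'
from h import *
C=np.array([.5545,-.241])
def tgt(a,off=.020,z=.047):
    p=C+.075*np.array([-np.cos(a),np.sin(a)])-off*np.array([np.sin(a),np.cos(a)])
    return [p[0],p[1],z],[pi,0,pi/2-a]
p,o=tgt(1.53); h=r.line_to(p,ori=o,velocity=.04,stop_force=9); s=st(h)
if not h:
    p,o=tgt(1.57,off=.002); h=r.line_to(p,ori=o,velocity=.02,stop_force=9); s=st(h)
a,b=cams.snapshot("wrist")[0],cams.snapshot("scene")[0]
cv2.imwrite("pics/w13.png",np.hstack([cv2.resize(a,(480,300)),cv2.resize(b[130:290,160:400],(450,300))])[:,:800])
E
```

```text
False t49.39 [ 531.3 -166.9   46.9] F [-1.4 -0.3 -0.3]
True t49.73 [ 531.2 -166.7   46.4] F [-1.4  0.9  0.9]
```

View pics/w13.png

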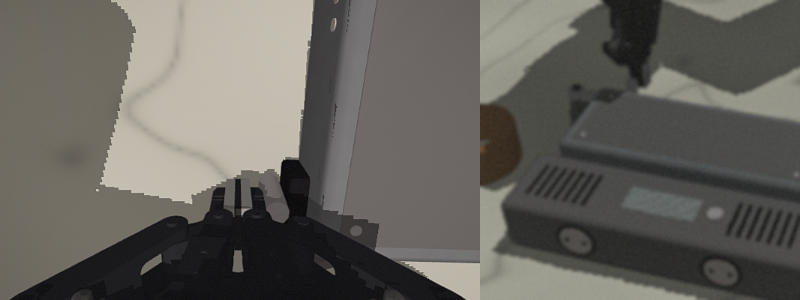

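```bash
python3 - <<'E'
from h import *
r.line_to([.49,-.167,.047],velocity=.12); r.line_to([.42,-.18,.15],velocity=.25); r.move_pose([.30,-.25,.2],[pi,0,0])
p,d=cams.snapshot("top"); np.save("pics/t14.npy",d); b=cams.snapshot("scene")[0]; st()
cv2.imwrite("pics/t14.png",cv2.resize(p[100:250,220:490],None,fx=2.96,fy=2.96,interpolation=cv2.INTER_CUBIC))
cv2.imwrite("pics/s14.png",cv2.resize(b[130:290,120:440],(800,400),interpolation=cv2.INTER_CUBIC))
c=cams.get_calibration("top"); P=cloud(d,c)[195:245,350:440].reshape(-1,3)
q=P[(P[:,2]>.055)&(P[:,2]<.067)&(P[:,0]<.565)&(P[:,0]>.52)]; print(len(q),q.mean(0),q.min(0),q.max(0))
E
```

```text
t51.71 [ 300.6 -249.6  199.1] F [ 0.5  0.6 -0.5]
23 [ 0.55362994 -0.16654775  0.06398318] [ 0.54783503 -0.17264547  0.05501589] [ 0.55990964 -0.16032085  0.06677509]
```

View pics/t14.png

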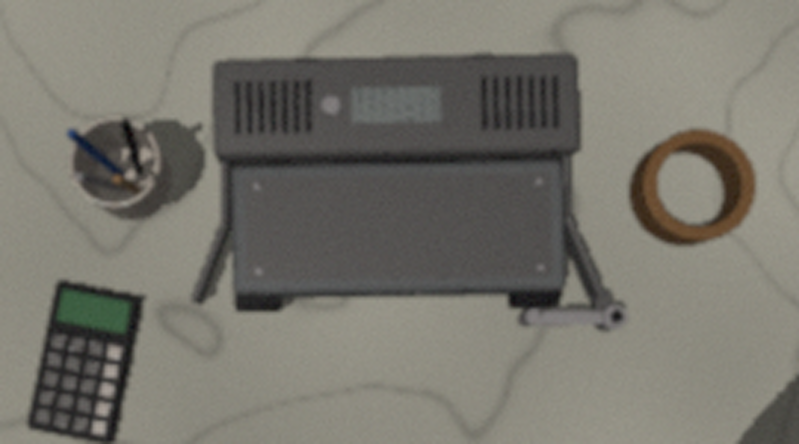

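View pics/s14.png

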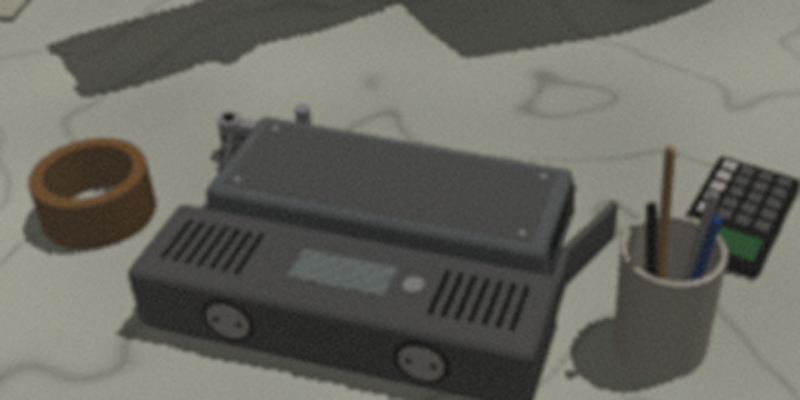

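The top view shows the arm lying across behind the right guard, with the post at (530, 318) and the axis at (615, 317). I have time for one gentle push to confirm that it's at its stop.

```bash
python3 - <<'E'
from h import *
r.line_to([.42,-.18,.10],velocity=.3); r.line_to([.50,-.167,.048],velocity=.2);
h=r.line_to([.56,-.167,.048],velocity=.025,stop_force=10); st(h)
r.line_to([.49,-.167,.05],velocity=.12); r.line_to([.42,-.18,.15],velocity=.25); r.move_pose([.30,-.25,.2],[pi,0,0])
p,d=cams.snapshot("top")
c=cams.get_calibration("top"); P=cloud(d,c)
Q=P[195:245,350:440].reshape(-1,3)
q=Q[(Q[:,2]>.055)&(Q[:,2]<.067)&(Q[:,0]<.565)&(Q[:,0]>.52)]; print(len(q),q.mean(0))
z=P[...,2]; m=((z>.066)&(z<.075)).astype(np.uint8); m[:,:285]=0;m[:,425:]=0;m[:150]=0;m[215:]=0
m=cv2.morphologyEx(m,cv2.MORPH_OPEN,np.ones((5,5)))
cs=max(cv2.findContours(m,0,1)[0],key=cv2.contourArea); print(cv2.minAreaRect(ray(cs[:,0],.07,c)[:,:2].astype(np.float32)*1000))
st()
r.finish_job()
E
```

```text
True t54.42 [ 531.5 -166.8   47.2] F [-3.7 -0.2  2.6]
22 [ 0.55458772 -0.1659926   0.06417973]
((630.3746948242188, -53.28675842285156), (107.26761627197266, 275.66845703125), 0.36216238141059875)
 t56.25 [ 300.4 -249.8  199.1] F [ 0.6  0.2 -0.1]
the job is handed in; nothing more can be done
```

The battery pack is home against both buffers and the catch is shut behind it. I handed the job in at about 56 s, with the arm well clear of everything.

- **Pack:** I walked it in with alternating pushes on the two rear corner guards. Readings at the end of each push were about 12–14 N, and every push was set to stop at 16.5 N or less. One right-hand push stopped early on that limit near the right guide. Repeating it more slowly carried the pack on.
- **Fit against the buffers:** Both corners ended on a firm stop, and a second round of pushes stopped within 0.4 mm of the first. The last depth image gave the pack a yaw of 0.36° against 0.44° for the dock, and the same middle line to within 1 mm.
- **Catch:** It stopped firmly at the fully-shut position. A second push of 10 N stopped at the same place (531.5 mm against 531.2 mm). The images show the arm lying straight across behind the right guard.
- **Other objects:** The pen cup, tape roll and calculator look unmoved in the pictures. I did not measure them separately.

The main uncertainty is the camera calibration, about 2 mm. For that reason I judged "home" and "shut" mainly by the repeated force stops.

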